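Set the extending lid stand to its mark and hold the cam lever shut

ROBOT

A 6-joint arm with a two-finger parallel gripper is mounted at the origin on the work surface. World frame = base frame: x ahead of the robot, y to its left, z up, the work surface at z = 0. Lengths are in m, angles in rad, forces in N, time in s.
With the tool pointing down it reaches from about 0.3 to 0.875 m from the base axis. Payload 6.4 kg.
Tool frame: the origin (TCP) lies midway between the tips of the shut fingers; the grasp point (between the pads) lies 19 mm behind it (pinch_z is the distance from the TCP to the grasp point, in m); z points along the fingers, y is the line along which they close (so a half turn about z gives the same grasp; the last joint's range is limited). The gripper opens to 85 mm and grips with 20 to 120 N. Pads are 22 mm wide; open, the fingers measure 114 mm over their backs; the gripper's body (76 mm by 85 mm) begins 54 mm behind the grasp point. The pads swing forward as they close: fully open they stand 13 mm farther back than shut.
Start: joints at [-1.323, 0.181, 1.607, -0, 1.354, -0.206], TCP at [0.252, -0.517, 0.231] pointing down, gripper open.
Joint ranges: [-2.99, 2.99], [-0.89, 2.07], [0.3, 2.58], [-1.14, 4.28], [0, 2.63], [-3.12, 3.12]. Speed limits (rad/s): [2.57, 2.57, 3.01, 3.14, 3.14, 3.14].

INTERFACE

Orientations are given as [roll, pitch, yaw] about the fixed x, y, z axes, in that order (R = Rz(yaw) Ry(pitch) Rx(roll)).
In Python, from station import read_state, camera, finish_job, pinch_z gives the robot as it stands.
- The arm moves only by the tool drive_tool, never from a script. Its arguments are lists of equal length, an entry for each row: "delta_pos": the shift along the tool's x, y, z in m, a list of three; "yaw": the turn about the tool's z in degrees; "hand": the opening, from 0 (shut) to 1 (fully open). In form: {"delta_pos": [[x, y, z], ...], "yaw": [yaw, ...], "hand": [hand, ...]}. A call has 1 to 8 rows; each row shifts and turns the commanded pose from where the row before left it, along the tool's axes as they then stand; what a row does not reach is not made up. A row lasts 1/8 s, in which the tool goes at most 62.5 mm and 10.7 degrees, less where a joint would pass 70% of its speed; a pose out of reach is approached as far as the arm can. A call is refused whole if a number of a shift passes 0.0625 or a number of a turn 10.7, either way. A call with a gripper value outside its range is refused whole. The fingers move at their own pace and stop on an object; "squeeze" is the grip in N (left out, the last holds). Time passes only in rows, so rows that do not move let the fingers close. It gives the time, the measured TCP pose, the force, the opening and the grip force at its end, in the units of the state.
- read_state(): the state, without advancing time (a new reading comes with each control period).
- camera(name): name is "side" or "top" or "wrist"; returns a dict with "color" (384x512x3 uint8, red, green, blue), "mtx" (3x3 intrinsics, pixels), "T" (4x4, takes a point from camera to world coordinates). Camera axes: x right, y down, z forward; pixel columns grow to the right and rows downward; lengths in m; the calibration is good to about 2 mm. A picture is of the moment at which its call begins. There is no depth.
- finish_job(): hands the job in; it is judged then, once.
The state is a dict: "time": time; "joint_pos": joint angles; "qvel": joint speeds; "joint_torque": joint torques, N m; "tool_pos": TCP position; "tool_rot": TCP orientation; "force": force on the tool from outside, world axes, zero at the start; "moment": the same for the moment, N m; "width": finger opening in m; "grip_force": force on a finger pad.
Only numpy, scipy, OpenCV 4.12 (cv2) and the standard library are available. Lean on these libraries where they do the work, as an engineer would, in place of code of your own. Each camera call takes 0.05 s, during which the arm holds its last target. There are 200 camera calls.

TASK

Free the sliding leg of the pan-lid stand by turning its black catch knob about a quarter turn clockwise, then, with the leg's cam lever still open, slide the leg out until its pointer stands at the middle of the steel marker clip. Take the post and the cam lever between the fingers, squeeze the lever fully shut against the post and finish still holding it: do not let go, with the lever squeezed shut and the leg held at the mark. Leave the other things on the ledge where they are.

Things in the scene. Friction and masses are not known exactly. Their poses are not given: they have to be found in the camera images.
- stand: pan-lid stand fixed to the ledge: aluminium base plate 70 x 420 x 12 mm (its x, y, z) with a steel rail along the middle, a wire end frame 113 mm high at y = +203 mm, and a grey catch housing 60 x 85 mm, 58 mm high, at y = -160 mm. Origin under the centre of the base plate, on the ledge; its y axis runs along the rail, towards which the leg slides out; z up.
- knob_grip (a point): point on the catch knob's upright axis, 13 mm below the top of its grip bar (88 mm above the ledge), at y = -160 mm of the stand. The black knob stands on the housing: a disc 44 mm across, whose top is 66 mm above the ledge, with an upright grip bar on it 12 mm thick, 44 mm long and reaching 101 mm above the ledge. The point's y axis runs along the grip bar (thickness along x).
- knob (a joint): angle of the catch knob, rad, grows clockwise seen from above, 0 to 1.5 (stop); at 0 the grip bar lies along the stand's y axis. Stiff (0.06 N m), stays where left. Below about 0.8 a catch in the housing blocks the leg; set it above 1.0 (1.3 or so is good).
- leg (a joint): how far the leg has slid, m, 0 to 0.135, towards the stand's +y; it starts at 0. Drags with about 3 N and stays where left.
- leg_grip (a point): squeeze point of the leg: midway between the outer faces of post and shut lever, 100 mm above the ledge. The leg is a grey saddle 50 x 50 mm with its top 50 mm above the ledge, carrying an upright post and, on its +y side, the cam lever. The point's axes are those of the stand. Across post and lever along y: 34 mm with the lever shut (17 mm to each side of this point); with the lever open, 17 mm on the -y side and about 39 mm on the +y side.
- post_top (a point): middle of the top end of the fixed upright grip post on the leg, grey plastic, 24 mm wide (x), 10 mm thick (y), its top 125 mm above the ledge, its centre 12 mm on the -y side of the leg's centre. It rises from the saddle.
- lever_tip (a point): middle of the free end of the flat steel blade of the cam lever, 24 mm wide (x), 10 mm thick, on a hinge 58 mm above the ledge and 12 mm on the +y side of the leg's centre; its end is 66 mm from the hinge. Open it leans 0.35 rad away from the post (towards +y); shut it is upright, parallel to the post with a 14 mm gap. The point's z axis runs along the blade.
- lever (a joint): cam lever angle, rad: 0 open (where its spring returns it), 0.35 fully shut (stop). Needs about 4 N on the blade to shut and springs open if let go. Counts as shut above 0.29.
- pointer (a point): tip of the small steel pointer on the far (+x) side of the leg's foot, 45 mm from the leg's centre line, 4 mm wide, 22 mm above the ledge; in line with the leg's centre along y.
- mark (a point): the length mark: middle of the near (-x) face of the steel marker clip, a small L-shaped clip 12 mm wide (y), 20 mm deep (x) and 32 mm high, fixed at the far (+x) edge of the stand's base plate. The axes are those of the stand; the pointer is at the mark when its y in this frame is 0.
- teacup: white ceramic teacup with a handle, 84 mm across the rim, 60 mm high; origin under its centre. Beside the stand on its far side. Bystander.
- pan_lid: round aluminium saucepan lid lying flat, 170 mm across, 45 mm high to the top of its knob; origin under its centre. Bystander.
- stick: flat wooden stirring stick 220 x 12 x 6 mm lying on the ledge; origin under its centre. Bystander.
- pot_holder: square dark silicone pot holder 150 x 150 x 9 mm lying flat; origin under its centre. Bystander.
- sugar_jar: glass jar with a steel cap, 70 mm across, 100 mm high, standing; origin under its centre. Bystander.
- scrub_block: cork scrubbing block 90 x 60 x 30 mm lying close to the stand on the robot's side; origin under its centre. Bystander.

How it is judged:
On the way:
1. the catch knob is turned to free the leg, with the cam lever open and the leg still home (value of joint knob above 1 rad and value of joint leg below 0.012 m and value of joint lever below 0.1 rad), for 0.1 s.
At the end, for the whole second after the job is handed in: The knob is turned past 1.0 rad, the pointer stands within 6 mm of the middle of the marker clip along the rail, the cam lever is shut (over 0.29 of 0.35 rad), and the fingers press on both the post and the lever with more than 3 N, held so through the last second (y of pointer in the frame of mark between -0.006 and 0.006 m and value of joint lever above 0.29 rad and value of joint knob above 1 rad and contact force between the fingers and leg_c0 above 3 N and contact force between the fingers and lever_c0 above 3 N); the arm keeps its last pose, push and grip.
It fails at once if the leg is forced while the catch knob is still on (value of joint knob below 0.7 rad and value of joint leg above 0.015 m).
It fails at once if the cam lever is squeezed shut while the leg is well off the mark (value of joint lever above 0.22 rad and (y of pointer in the frame of mark above 0.015 m or y of pointer in the frame of mark below -0.015 m)).
It fails at once if a bystander is pushed away or tipped (distance of any of teacup, pan_lid, stick, pot_holder, sugar_jar, scrub_block from where it was at the start of the episode above 0.03 m or angle between any of teacup, pan_lid, stick, pot_holder, sugar_jar, scrub_block's own z axis and vertical above 0.4 rad).
It also fails if it takes over 51 s, if anything falls off the work surface, if the arm or the gripper's body presses on something with over 40 N, if the wrist force passes 120 N, or if a joint passes its speed limit or range.

## Working session

There is one attempt and no reset: what is moved stays moved. The work goes in short steps, Python scripts to look and compute and a tool call to move; the robot and the scene stay as the last step left them, time stands still between calls to the robot, and variables do not carry over. Pictures are saved under pics/ and viewed, at most 13 in all, crops included, and the job is handed in when it is done.

Besides the shell and the picture viewer there is one more tool, called as name(argument=value, ...), one argument or row to a line, values as JSON. drive_tool: Moves the arm, as the interface text tells. Its arguments: {"type":"object","properties":{"delta_pos":{"type":"array"},"yaw":{"type":"array"},"hand":{"type":"array"},"squeeze":{"type":"number"}},"required":["delta_pos","yaw","hand"]}

```bash
mkdir -p pics
cat > h.py <<'E'
import numpy as np, cv2
from station import read_state, camera, finish_job, pinch_z
def snap(n,f):
    c=camera(n); cv2.imwrite('pics/'+f,c['color'][:,:,::-1]); np.savez('pics/'+f[:-4],**c); return c
def ray(c,u,v):
    d=np.linalg.inv(c['mtx'])@[u,v,1]; T=c['T']; return T[:3,3],T[:3,:3]@d
def onz(c,u,v,z):
    o,d=ray(c,u,v); return o+d*(z-o[2])/d[2]
def proj(c,p):
    T=np.linalg.inv(c['T']); q=c['mtx']@(T[:3,:3]@p+T[:3,3]); return q[:2]/q[2]
E
python3 - <<'E'
from h import *
s=read_state(); print(s,pinch_z)
for n in ['top','side']:
    c=snap(n,n+'0.png'); print(n,c['mtx'],c['T'].round(3))
E
```

```text
{'time': 0.0, 'joint_pos': array([-1.32329619e+00,  1.81583536e-01,  1.60802164e+00,  2.32163774e-05,
        1.35382516e+00, -2.06292553e-01]), 'qvel': array([ 6.26524644e-04,  5.62191009e-05,  1.27299788e-03, -1.95660536e-03,
       -1.14641921e-03, -3.98264888e-04]), 'joint_torque': array([-2.10555918e-03, -4.44881809e+01, -3.51336873e+01, -5.15658285e-04,
        9.07135749e-03,  2.91055790e-05]), 'tool_pos': array([ 0.25195081, -0.51622811,  0.23035369]), 'tool_rot': array([-3.13979858e+00, -3.98598620e-04,  4.53787313e-01]), 'force': array([-0.43196659,  0.32491984, -0.38672275]), 'moment': array([-0.05253284,  0.029311  ,  0.00204978]), 'grip_force': 0.0, 'width': 0.08551240971780062} 0.0187
top [[498.44145854   0.         252.91814328]
 [  0.         498.44145854 189.28623523]
 [  0.           0.           1.        ]] [[ 0.026 -0.989  0.147  0.342]
 [-1.    -0.024  0.01   0.018]
 [-0.006 -0.148 -0.989  1.689]
 [ 0.     0.     0.     1.   ]]
side [[415.54385759   0.         255.40226194]
 [  0.         415.54385759 202.47562412]
 [  0.           0.           1.        ]] [[-0.935 -0.262  0.238  0.274]
 [-0.354  0.668 -0.654  0.826]
 [ 0.013 -0.696 -0.718  0.99 ]
 [ 0.     0.     0.     1.   ]]
```

View pics/top0.png

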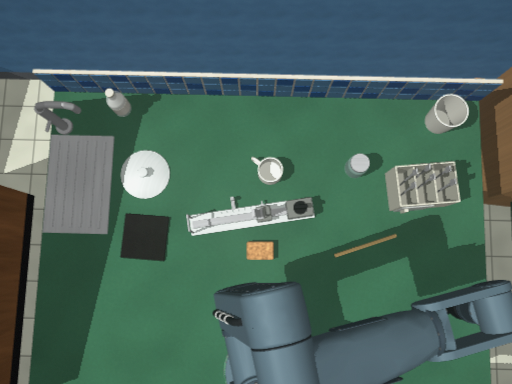

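View pics/side0.png

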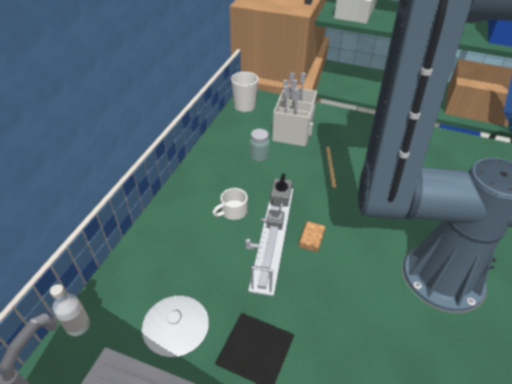

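The top view shows the stand from about (188,222) to (313,208), with the knob at (300,207), the leg at (263,213) and the clip near (234,203). In the side view the knob is at (282,186) and the clip at (250,244). I'll enlarge both.

Run:
```python
from h import *
a=cv2.imread('pics/top0.png')[185:245,180:320]; b=cv2.imread('pics/side0.png')[170:300,235:335]
a=cv2.resize(a,None,fx=5.5,fy=5.5,interpolation=cv2.INTER_CUBIC)
cv2.imwrite('pics/a.png',a)
cv2.imwrite('pics/b.png',cv2.resize(b,None,fx=4.6,fy=4.6,interpolation=cv2.INTER_CUBIC))
c=np.load('pics/top0.npz')
K=onz(c,300,207,.1);E=onz(c,190,222,.1);print(K,E,np.arctan2(*(E-K)[[1,0]]))
```

```text
[ 0.52541006 -0.11855364  0.1       ] [0.46846806 0.23193754 0.1       ] 1.7318525923736714
```

View pics/a.png

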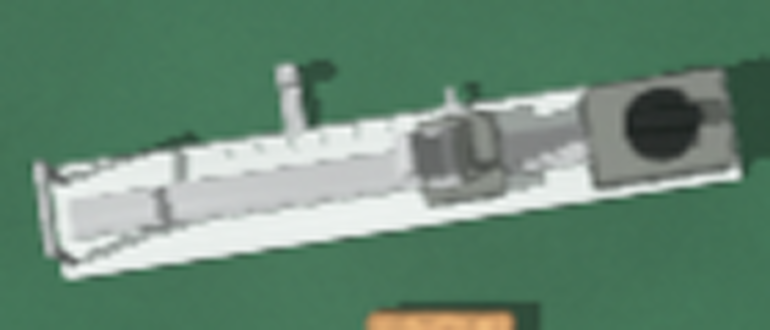

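View pics/b.png

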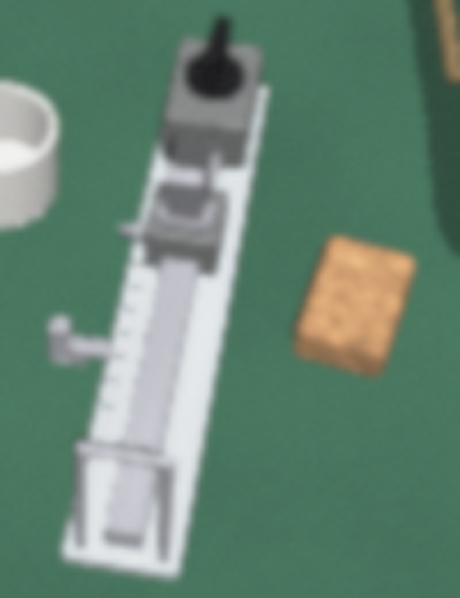

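```bash
cat >> h.py <<'E'
def loadc(f): return dict(np.load('pics/'+f+'.npz'))
E
python3 - <<'E'
from h import *
t=loadc('top0'); s=loadc('side0')
ft=lambda u,v:((u+.5)/5.5-.5+180,(v+.5)/5.5-.5+185)
fs=lambda u,v:((u+.5)/4.6-.5+235,(v+.5)/4.6-.5+170)
A=onz(t,*ft(65,280),.012);B=onz(t,*ft(742,181),.012); C=onz(s,*fs(62,556),.012);D=onz(s,*fs(180,578),.012);F=onz(s,*fs(268,88),.012)
print(A,B,np.linalg.norm(A-B),'side',C,D,F,np.linalg.norm(C-D),np.linalg.norm(D-F))
d=(A-B)[:2];yaw=np.arctan2(-d[0],d[1]);d2=(D-F)[:2];print(yaw,np.arctan2(-d2[0],d2[1]))
for yw,P,Q in((yaw,A,B),):
  R=np.array([[np.cos(yw),-np.sin(yw)],[np.sin(yw),np.cos(yw)]])
  O=(((A+B)/2)[:2]+((D+F)/2)[:2])/2+R@[.035,0]
  print('O',O,((A+B)/2)[:2]+R@[.035,0],((D+F)/2)[:2]+R@[.035,0])
  loc=lambda p:(R.T@(p[:2]-O)).round(4)
  print('knob',R@[0,-.16]+O, 'disc top',loc(onz(t,*ft(660,122),.066)),'side',loc(onz(s,*fs(214,76),.066)))
  print('clip strip top',loc(onz(t,*ft(295,128),.012)),loc(onz(t,*ft(288,70),.032)),'side',loc(onz(s,*fs(60,322),.032)),loc(onz(s,*fs(105,347),.012)))
  print('ptr',loc(onz(t,*ft(450,92),.022)),'side',loc(onz(s,*fs(122,229),.022)))
  print('post top/bar',loc(onz(t,*ft(484,138),.125)),loc(onz(s,*fs(216,158),.125)), 'levertip',loc(onz(t,*ft(430,150),.12)),loc(onz(s,*fs(180,190),.12)))
E
```

```text
[0.43022865 0.23704924 0.012     ] [ 0.5011785  -0.17535683  0.012     ] 0.41846463710507403 side [0.49794144 0.25397459 0.012     ] [0.42802428 0.24286575 0.012     ] [ 0.50192463 -0.17208912  0.012     ] 0.07079418098212202 0.42148404991764593
0.1703710397528768 0.17624468483182246
O [0.49983228 0.03905144] [0.50019685 0.03678038] [0.49946772 0.0413225 ]
knob [ 0.52695997 -0.11863207] disc top [ 0.0028 -0.162 ] side [ 0.0019 -0.1563]
clip strip top [0.037 0.055] [0.0705 0.0538] side [0.0684 0.0547] [0.0389 0.0533]
ptr [ 0.0441 -0.0423] side [ 0.0452 -0.0409]
post top/bar [ 0.0024 -0.0547] [-0.0162 -0.0206] levertip [ 0.0006 -0.0231] [0.0021 0.0065]
```

The stand's origin is near (0.500, 0.0385) with yaw about 0.173. The knob is at (0.5285, -0.119), the pointer at stand y about -0.0415 and the mark at about +0.054. I'll move above the knob first.

drive_tool(
  delta_pos=[
    [0.053, -0.0295, 0],
    [0.053, -0.0295, 0],
    [0.053, -0.0295, 0],
    [0.053, -0.0295, 0],
    [0.053, -0.0295, 0],
    [0.053, -0.0295, 0],
    [0.053, -0.0295, 0],
    [0.052, -0.029, 0],
  ],
  yaw=[0, 0, 0, 0, 0, 0, 0, 0],
  hand=[1, 1, 1, 1, 1, 1, 1, 1],
  squeeze=40,
)

```text
time: 1.1
tool_pos: [0.5297, -0.1178, 0.2311]
tool_rot: [-3.142, 0.0, 0.454]
force: [0.6, -0.3, 0.0]
width: 0.0853
grip_force: 0.0
```

drive_tool(
  delta_pos=[
    [0, 0, 0],
    [0, 0, 0],
    [0, 0, 0],
    [0, 0, 0],
    [0, 0, 0],
    [0, 0, 0],
    [0, 0, 0],
    [0, 0, 0],
  ],
  yaw=[-10.5, -10.5, -10.5, -10.5, -10.5, -10.5, -10.9, 0],
  hand=[1, 1, 1, 1, 1, 1, 1, 1],
)

```text
out of range: row 7 has -10.9, outside -10.7 to 10.7
```

drive_tool(
  delta_pos=[
    [0, 0, 0],
    [0, 0, 0],
    [0, 0, 0],
    [0, 0, 0],
    [0, 0, 0],
    [0, 0, 0],
    [0, 0, 0],
    [0, 0, 0],
  ],
  yaw=[-10.5, -10.5, -10.5, -10.5, -10.5, -10.5, -10.5, -0.4],
  hand=[1, 1, 1, 1, 1, 1, 1, 1],
)

```text
time: 2.1
tool_pos: [0.5288, -0.1196, 0.2309]
tool_rot: [-3.141, -0.0, 1.742]
force: [0.4, -0.1, -0.0]
width: 0.0854
grip_force: 0.0
```

Run:
```python
from h import *
c=snap('wrist','w1.png'); print(read_state()['tool_pos'],read_state()['tool_rot'],c['mtx'],c['T'].round(3))
for p in [(.5285,-.119,.101),(.5285,-.119,.066)]: print(proj(c,np.array(p)))
```

```text
[ 0.52881491 -0.11961786  0.23095761] [-3.14100133e+00 -3.79397478e-04  1.74056147e+00] [[338.24938539   0.         253.93927753]
 [  0.         338.24938539 193.18688046]
 [  0.           0.           1.        ]] [[ 0.985  0.164  0.05   0.517]
 [ 0.172 -0.942 -0.288 -0.044]
 [-0.     0.292 -0.956  0.373]
 [ 0.     0.     0.     1.   ]]
[252.65369467 185.20737392]
[252.80027444 175.09051349]
```

View pics/w1.png

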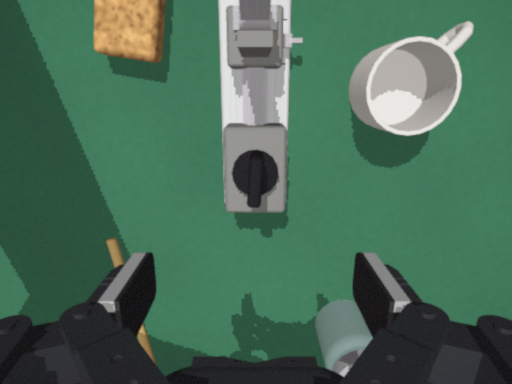

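The wrist view shows the knob disc centred at (255,173) with its bar centred laterally between the fingers, whose midpoint is about column 256. I'll descend and grip it.

drive_tool(
  delta_pos=[
    [0.0015, 0, 0.04],
    [0, 0, 0.04],
    [0, 0, 0.04],
    [0, 0, 0.038],
    [0, 0, 0],
    [0, 0, 0],
    [0, 0, 0],
  ],
  yaw=[0, 0, 0, 0, 0, 0, 0],
  hand=[1, 1, 1, 0.6, 0.4, 0.3, 0.3],
)

```text
time: 3.02
tool_pos: [0.5302, -0.1189, 0.0754]
tool_rot: [3.139, 0.002, 1.743]
force: [-0.3, -0.1, 0.2]
width: 0.0254
grip_force: 0.0
```

drive_tool(
  delta_pos=[
    [0, 0, 0],
    [0, 0, 0],
    [0, 0, 0],
    [0, 0, 0],
    [0, 0, 0],
    [0, 0, 0],
  ],
  yaw=[0, 0, 0, 0, 0, 0],
  hand=[0, 0, 0, 0, 0, 0],
)

```text
time: 3.78
tool_pos: [0.5295, -0.1189, 0.0751]
tool_rot: [3.14, 0.002, 1.743]
force: [-1.9, 0.2, 6.5]
width: 0.0111
grip_force: 40.2
```

drive_tool(
  delta_pos=[
    [0, 0, 0],
    [0, 0, 0],
    [0, 0, 0],
    [0, 0, 0],
    [0, 0, 0],
    [0, 0, 0],
    [0, 0, 0],
    [0, 0, 0],
  ],
  yaw=[9.5, 9.5, 9.5, 9.5, 9.5, 9.5, 9.5, 9.5],
  hand=[0, 0, 0, 0, 0, 0, 0, 0],
)

```text
time: 4.78
tool_pos: [0.5303, -0.1194, 0.0751]
tool_rot: [3.138, -0.002, 0.412]
force: [0.4, -2.4, 2.2]
width: 0.0113
grip_force: 39.7
```

drive_tool(
  delta_pos=[
    [0, 0, 0],
    [0, 0, 0],
    [0, 0, 0],
    [0, 0, 0],
  ],
  yaw=[0, 0, 0, 0],
  hand=[0, 0, 0.5, 1],
)

```text
time: 5.28
tool_pos: [0.5283, -0.1178, 0.073]
tool_rot: [-3.141, 0.001, 0.419]
force: [-1.3, -0.3, 0.3]
width: 0.0468
grip_force: 0.0
```

drive_tool(
  delta_pos=[
    [0, 0, 0],
    [0, 0, -0.03],
    [0, 0, -0.05],
    [0, 0, -0.05],
    [0, 0, -0.04],
    [0, 0, 0],
  ],
  yaw=[0, 0, 0, 0, 8, 8],
  hand=[1, 1, 1, 1, 1, 1],
)

```text
time: 6.02
tool_pos: [0.5307, -0.119, 0.2475]
tool_rot: [3.138, -0.006, 0.134]
force: [-0.0, 0.9, -0.4]
width: 0.0855
grip_force: 0.0
```

Run:
```python
from h import *
s=read_state(); print(s['tool_pos'],s['tool_rot'],s['width'])
c=snap('wrist','w2.png'); t=snap('top','top2.png')
a=cv2.resize(cv2.imread('pics/top2.png')[185:245,180:320],None,fx=3.65,fy=3.65,interpolation=cv2.INTER_CUBIC)
cv2.imwrite('pics/m2.png',np.vstack([cv2.imread('pics/w2.png'),cv2.resize(a,(512,216))]))
```

```text
[ 0.53074964 -0.11896575  0.24752105] [ 3.13772458 -0.00620714  0.13422047] 0.08546578200375114
```

View pics/m2.png

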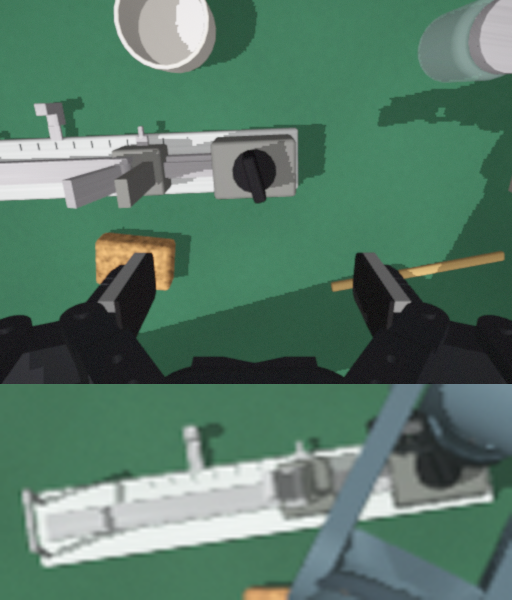

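The knob is turned by about 75°: in the wrist view the bar runs from (248,155) to (259,200). The leg is still home. The pointer tip is at (141,128) and the clip is at (49,108) with its foot near (55,135). I'll line up over the leg and refine there.

drive_tool(
  delta_pos=[
    [0, 0, 0],
    [0, -0.03, 0],
    [0, -0.035, 0],
    [0, -0.035, 0],
    [-0.0017, -0.03, 0],
    [0, 0, 0],
  ],
  yaw=[-2.2, 0, 0, 0, 0, 0],
  hand=[1, 1, 1, 1, 1, 1],
)

```text
time: 6.88
tool_pos: [0.5032, 0.0112, 0.2423]
tool_rot: [-3.14, 0.002, 0.182]
force: [-0.2, -0.0, 0.4]
width: 0.0852
grip_force: 0.0
```

Run:
```python
from h import *
s=read_state(); print(s['tool_pos'],s['tool_rot'],s['width'])
c=snap('wrist','w3.png')
R=np.array([[.985,-.172,0],[.172,.985,0],[0,0,1]])
for n,p in dict(leg=[0.0015,-.0415,.1],post=[.0015,-.0535,.125],lever=[.0015,-.0015,.12],ptr=[.046,-.0415,.022],mark=[.046,.054,.022]).items(): print(n,proj(c,R@p+[.5,.0385,0]))
```

```text
[0.50324769 0.01123547 0.24226401] [-3.14049950e+00  1.92422125e-03  1.82247339e-01] 0.08521902029819141
leg [272.6814028  177.26057759]
post [289.41685081 185.24152669]
lever [224.50979458 182.90828184]
ptr [269.92979401 117.52105144]
mark [178.68984581 116.55048724]
```

View pics/w3.png

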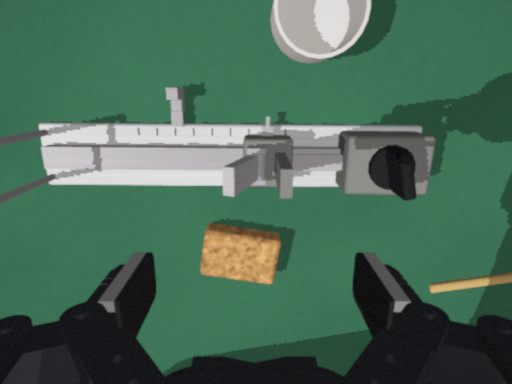

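The wrist view agrees with the model within 2 px: pointer (268,119), clip foot (177,118), post top (286,190), lever tip (232,180). The slide needed is about 95 mm. I'll descend with open fingers around the post and lever.

drive_tool(
  delta_pos=[
    [0.002, 0, 0.041],
    [0, 0, 0.041],
    [0, 0, 0.041],
    [0, 0, 0.041],
    [0, 0, 0],
    [0, 0, 0],
  ],
  yaw=[0, 0, 0, 0, 0, 0],
  hand=[1, 1, 1, 1, 1, 1],
)

```text
time: 7.68
tool_pos: [0.5072, 0.009, 0.0804]
tool_rot: [3.141, -0.001, 0.176]
force: [0.7, -0.4, 0.3]
width: 0.0852
grip_force: 0.0
```

Run:
```python
from h import *
s=read_state(); print(s['tool_pos'],s['tool_rot'],s['width'],s['force'],s['joint_pos'])
```

```text
[0.50724252 0.00900099 0.08039818] [ 3.14099606e+00 -1.06115406e-03  1.76273037e-01] 0.08516876406046425 [ 0.73819367 -0.3701614   0.31298787] [-2.16501591e-01  2.26758670e-01  1.89218809e+00 -1.70017777e-04
  1.02143720e+00  1.17811070e+00]
```

drive_tool(
  delta_pos=[
    [0, 0, 0],
    [0, 0, 0],
    [0, 0, 0],
    [0, -0.005, 0],
    [0, -0.01, 0],
    [0, -0.01, 0],
    [0, -0.01, 0],
    [0, -0.01, 0],
  ],
  yaw=[0, 0, 0, 0, 0, 0, 0, 0],
  hand=[0.8, 0.8, 0.8, 0.8, 0.8, 0.8, 0.8, 0.8],
)

```text
time: 8.68
tool_pos: [0.4985, 0.0548, 0.0795]
tool_rot: [3.141, -0.001, 0.177]
force: [-0.3, -4.5, 2.6]
width: 0.0684
grip_force: 1.8
```

drive_tool(
  delta_pos=[
    [0, -0.01, 0],
    [0, -0.01, 0],
    [0, -0.01, 0],
    [0, -0.01, 0],
    [0, -0.005, 0],
    [0, 0, 0],
  ],
  yaw=[0, 0, 0, 0, 0, 0],
  hand=[0.8, 0.8, 0.8, 0.8, 0.8, 0.8],
)

```text
time: 9.43
tool_pos: [0.4895, 0.0992, 0.0787]
tool_rot: [-3.14, 0.002, 0.177]
force: [-1.3, -0.3, -0.4]
width: 0.0684
grip_force: 0.0
```

Run:
```python
from h import *
s=read_state(); print(s['tool_pos'],s['tool_rot'],s['width'],s['force'])
c=snap('wrist','w4.png'); t=snap('top','top4.png'); t=snap('side','side4.png')
a=cv2.resize(cv2.imread('pics/w4.png')[60:260,120:370],(750,600),interpolation=cv2.INTER_CUBIC)
cv2.imwrite('pics/m4.png',a)
```

```text
[0.48949052 0.09924655 0.07874797] [-3.14030970e+00  1.76470436e-03  1.76729642e-01] 0.06839320005544668 [-1.27751656 -0.25947223 -0.37844314]
```

View pics/m4.png

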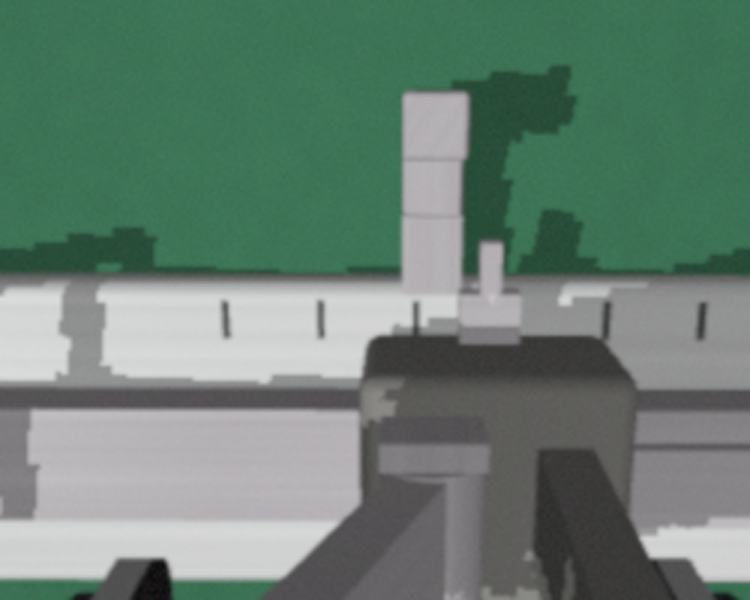

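The pointer tip is at crop (491,265) and the clip centre at about column 433. At 63 px per 12 mm, 11 mm remains. The lever is still open.

drive_tool(
  delta_pos=[
    [0, -0.005, 0],
    [0, -0.006, 0],
    [0, 0, 0],
    [0, 0, 0],
  ],
  yaw=[0, 0, 0, 0],
  hand=[0.8, 0.8, 0.8, 0.8],
)

```text
time: 10.07
tool_pos: [0.4887, 0.1096, 0.0795]
tool_rot: [-3.141, -0.001, 0.177]
force: [0.3, -0.4, 1.0]
width: 0.0684
grip_force: 0.0
```

```bash
cat >> h.py <<'E'
def look(f):
    s=read_state(); print(s['tool_pos'],s['tool_rot'][2],s['width'],s['grip_force'],s['force'])
    c=snap('wrist',f+'.png')
    g=c['color'].astype(int)
    # profile across pointer row and clip rows: non-green pixels in upper region
    m=(g[:,:,1]-g[:,:,0]<15)
    for r in range(86,150,3):
        k=np.flatnonzero(m[r,200:320])+200
        if len(k) and len(k)<60: print(r,k.min(),k.max(),len(k))
    cv2.imwrite('pics/m_'+f+'.png',cv2.resize(cv2.imread('pics/'+f+'.png')[60:260,120:370],(750,600),interpolation=cv2.INTER_CUBIC))
E
python3 -c "
from h import *
look('w5')"
```

```text
[0.488738   0.10962689 0.07947445] 0.1765174409597947 0.0684148092016002 0.0 [ 0.25681245 -0.35462845  0.96474618]
92 275 292 18
95 271 295 25
98 271 295 25
101 271 295 25
104 271 294 24
107 271 294 24
110 271 294 24
113 271 294 24
116 271 291 21
119 271 291 21
122 270 290 21
125 270 290 21
128 270 290 21
131 271 290 20
134 271 290 20
137 271 290 20
140 271 290 20
143 271 290 20
146 271 290 20
149 271 290 20
```

View pics/m_w5.png

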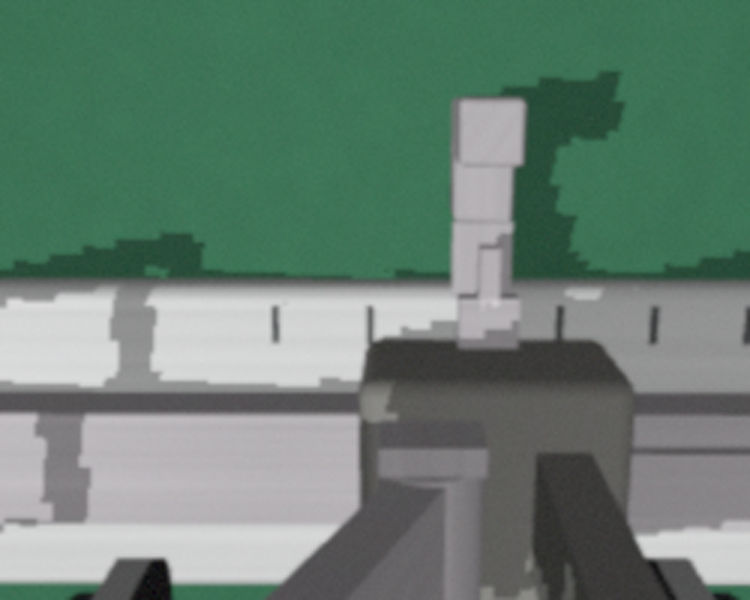

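The pointer is at column 283.4 and the clip centre at about 281.7, so the leg is about 1 mm short. I'll close on post and lever, moving back so the post-side finger stays on the post.

drive_tool(
  delta_pos=[
    [0, -0.001, 0],
    [0, 0.002, 0],
    [0, 0.002, 0],
    [0, 0.002, 0],
    [0, 0.002, 0],
    [0, 0.002, 0],
    [0, 0.002, 0],
    [0, 0.002, 0],
  ],
  yaw=[0, 0, 0, 0, 0, 0, 0, 0],
  hand=[0.77, 0.72, 0.67, 0.62, 0.58, 0.53, 0.48, 0.44],
)

```text
time: 11.12
tool_pos: [0.4909, 0.0964, 0.0794]
tool_rot: [-3.141, -0.0, 0.176]
force: [-0.9, 3.0, 2.7]
width: 0.0375
grip_force: 1.6
```

```bash
python3 -c "
from h import *
look('w6')"
```

```text
[0.49091575 0.09644909 0.0793892 ] 0.17624500468089965 0.037546519015353476 1.6171536856563762 [-0.88549289  3.02491096  2.66977002]
92 250 269 20
95 249 270 22
98 249 270 22
101 249 270 22
104 249 270 22
107 249 270 22
110 249 270 22
113 249 270 22
116 249 268 20
119 249 268 20
122 249 268 20
125 249 268 20
128 249 268 20
131 249 268 20
134 249 268 20
137 249 268 20
140 249 268 20
143 249 268 20
146 249 268 20
149 249 268 20
```

View pics/m_w6.png

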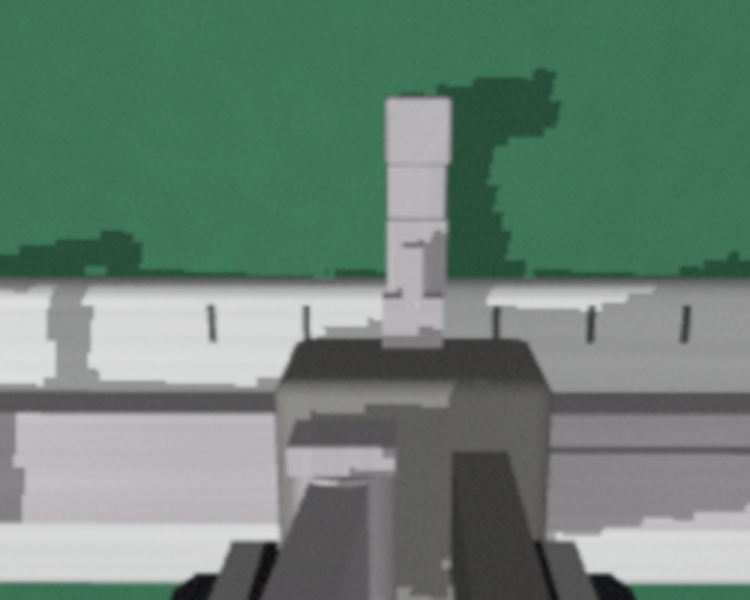

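The pointer is at column 257.7 and the clip centre at 258.9, so it is on the mark within 1 mm. I'll squeeze shut.

drive_tool(
  delta_pos=[
    [0, 0.001, 0],
    [0, 0.0005, 0],
    [0, 0, 0],
    [0, 0, 0],
    [0, 0, 0],
    [0, 0, 0],
    [0, 0, 0],
    [0, 0, 0],
  ],
  yaw=[0, 0, 0, 0, 0, 0, 0, 0],
  hand=[0.4, 0.3, 0.1, 0, 0, 0, 0, 0],
  squeeze=40,
)

```text
time: 12.18
tool_pos: [0.4912, 0.0951, 0.0797]
tool_rot: [-3.141, -0.0, 0.176]
force: [-2.2, -0.7, 6.2]
width: 0.0328
grip_force: 39.5
```

```bash
python3 -c "
from h import *
look('w7')"
```

```text
[0.49122017 0.09505171 0.07969318] 0.17562726678835827 0.03276621192505122 39.456451535224915 [-2.21185279 -0.6514965   6.2276262 ]
92 248 266 19
95 246 267 22
98 246 267 22
101 246 267 22
104 246 267 22
107 246 267 22
110 246 267 22
113 246 267 22
116 247 266 20
119 247 266 20
122 247 266 20
125 247 266 20
128 247 266 20
131 247 266 20
134 247 266 20
137 247 266 20
140 247 266 20
143 247 266 20
146 247 266 20
149 247 265 19
```

View pics/m_w7.png

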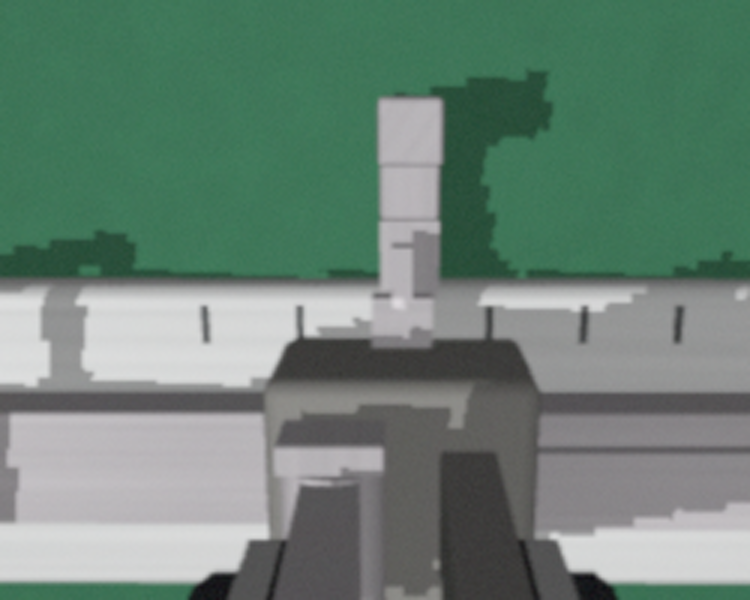

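The lever is shut: width is 33 mm and grip is 39.5 N. The pointer is at column 254 against the clip centre at 256.5, so it is about 1.4 mm past. I'll nudge it back and hand in.

drive_tool(
  delta_pos=[
    [0, 0.001, 0],
    [0, 0, 0],
    [0, 0, 0],
    [0, 0, 0],
  ],
  yaw=[0, 0, 0, 0],
  hand=[0, 0, 0, 0],
)

```text
time: 12.72
tool_pos: [0.4914, 0.0944, 0.0797]
tool_rot: [-3.14, -0.0, 0.176]
force: [-1.6, 1.7, 6.0]
width: 0.0326
grip_force: 39.4
```

```bash
python3 -c "
from h import *
s=read_state(); print(s['width'],s['grip_force'],s['force'])
print(finish_job())"
```

```text
0.03257703984247645 39.41443741321564 [-1.62190442  1.72423495  5.9827614 ]
the job is handed in; nothing more can be done
None
```

I handed the job in at about 13 s with the knob turned about 75°, the pointer within about 1.5 mm of the clip's middle by the wrist camera, and the lever held shut against the post at about 39 N; the hand-in call returned no verdict.

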